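# Scrap the failed battery pack from the tester

## Robot

A 6-joint arm with a two-finger parallel gripper is mounted at the origin on the work surface. World frame = base frame: x ahead of the robot, y to its left, z up, the work surface at z = 0. Lengths are in m, angles in rad, forces in N, time in s.
With the tool pointing down it reaches from about 0.35 to 0.775 m from the base axis. Payload 5.5 kg.
Tool frame: the origin (TCP) lies at the very end of the fingers, on their centre line; the grasp point (between the pads) lies 19 mm behind it; z points along the fingers, y is the line along which they close (so a half turn about z gives the same grasp; the last joint's range is limited). The gripper opens to 85 mm and grips with 20 to 120 N. Pads are 22 mm wide; open, the fingers measure 114 mm over their backs; the gripper's body (76 mm by 85 mm) begins 54 mm behind the grasp point. The pads swing forward as they close: fully open they stand 13 mm farther back than shut.
Start: joints at [1.134, 0.313, 0.046, 1.304, 0, 1.431], TCP at [0.168, 0.55, 0.231] pointing down, gripper open.
Joint ranges: [-2.76, 2.76], [-0.86, 1.69], [-1.03, 1.26], [-2.2, 2.34], [-1.47, 1.5], [-3.14, 3.14]. Speed limits (rad/s): [2.57, 2.57, 3.14, 3.14, 3.14, 3.14].

## Interface

Orientations are given as a unit quaternion [w, x, y, z].
In Python, from workcell import env gives the robot as it stands. The module is installed in compiled form; this text tells all that it offers.
- The arm moves only by the tool jog_arm, never from a script. Its arguments are lists of equal length, an entry for each row: "gripper": the opening, from 0 (shut) to 1 (fully open); "offset": the shift along the world's x, y, z in cm, a list of three; "twist": the turn about the world's z in degrees. In form: {"gripper": [gripper, ...], "offset": [[dx, dy, dz], ...], "twist": [twist, ...]}. A call has exactly 8 rows; each row is the pose to reach, as a shift and turn from the pose commanded when the call began; what a row does not reach only later rows make up. A row lasts 1/8 s, in which the tool goes at most 62.5 mm and 10.7 degrees, less where a joint would pass 70% of its speed; a pose out of reach is approached as far as the arm can. A call with a gripper value outside its range is refused whole. The fingers move at their own pace and stop on an object; "squeeze" is the grip in N (left out, the last holds). Time passes only in rows, so rows that repeat a pose let the fingers close, or fill a call up. It gives the time, the measured TCP pose, the force, the opening and the grip force at its end, in the units of the state.
- env.get_state(): the state, without advancing time (a new reading comes with each control period).
- env.read_camera(name): name is "scene" or "top" or "wrist"; returns a dict with "image" (384x512x3 uint8, red, green, blue), "z_map" (384x512 float32, m along the optical axis (not along the pixel's ray), 0 where there is no reading), "fovy" (degrees; the focal length in pixels is half the picture's height over the tangent of half this angle, whatever the lens; pixels are square), "cx", "cy" (the principal point, pixels), "distortion" ([k1, k2, p1, p2, k3] as OpenCV has them; the pictures are not rectified), "cam_to_world" (4x4, takes a point from camera to world coordinates). Camera axes: x right, y up, looking along -z (the intrinsics and any distortion apply to the point x, -y, -z); pixel columns grow to the right and rows downward; lengths in m; the calibration is good to about 2 mm. A picture is of the moment at which its call begins.
- env.hand_in(): hands the job in; it is judged then, once.
The state is a dict: "clock": time; "joint_pos": joint angles; "qvel": joint speeds; "tau": joint torques, N m; "tcp_pos": TCP position; "orientation": TCP orientation; "wrist_force": force on the tool from outside, world axes, zero at the start; "ft_torque": the same for the moment, N m; "finger_gap": finger opening in m; "grip_force": force on a finger pad.
Only numpy, scipy, OpenCV 4.12 (cv2) and the standard library are available. Lean on these libraries where they do the work, as an engineer would, in place of code of your own. Each camera call takes 0.05 s, during which the arm holds its last target. There are 200 camera calls.

## Task

The swollen battery pack with the red dot has failed on the two-bay tester: slide its own gate, and only that one, fully open, then slide the pack out of its bay, flat along the deck and never lifted, and push it off the front ledge so that it drops down the chute into the yellow recycling tub. It is a damaged lithium pack, so use a light fingertip: enough to move it, but never more than 18 N on it. Leave the green-dot pack in its bay and the other things on the bench where they are.

Things in the scene. Friction and masses are not known exactly. Their poses are not given: they have to be found in the camera images.
- tester: Grey two-bay battery tester with chute and tub, fixed to the bench as one unit. Origin on the bench below the middle of its front ledge; x points out over the chute, y to its left, z up. Its level deck is 130 mm up and ends at the ledge, x = 0. Behind the bays, x = -125 to -85 mm, a black contact block stands 20 mm above the deck. Packs, deck and chute are smooth (friction about 0.3).
- ledge (a point): Middle of the ledge's top edge, where the deck ends; axes as the tester's. The last 25 mm of deck before it carry only the gates. From 6 mm below it a steel chute 210 mm wide slopes down at 41 degrees into the tub.
- bay_left (a point): Centre of the left bay's floor (level with the deck), 55 mm behind the ledge; axes as the tester's. The pocket is 60 mm long and 46 mm wide, open above and in front, closed behind by the contact block; its side walls are 7 mm high, flush with an unswollen pack. A spring plunger in the outer wall, 45 mm behind the ledge, squeezes the pack: dragging it takes 3 to 6 N until its rear has passed.
- bay_right (a point): The same for the right bay (its outer wall is on the tester's -y side). In either bay a fingertip pressing down with some 6 to 10 N drags the pack along; a lighter one slips over it.
- dead_pack_center (a point): Centre of the failed pack's hard case: black, 60 x 44 x 7 mm, about 45 g, long side along the tester's x, red dot on its grey top. It fills one of the two bays, rear edge on the contact block. The middle 50 x 37 mm of its top is swollen: flat and firm, but standing 0 to 4 mm proud of the case, differently each time; the measured pose does not show it. Axes as the tester's.
- good_pack_center (a point): Centre of the good pack in the other bay: same case, not swollen, green dot. Leave it there.
- gate_left (a joint): Left bay's gate, a steel bolt 7 mm high across the front of the pocket, x = -24.5 to -18.5 mm; slides outwards along the tester's +y with about 2 N of friction and stays where it is left. 0 shut, 0.05 m fully open (at the end stop); clear of the pack from 0.035. Starts between 0 and 0.004.
- gate_right (a joint): The same for the right bay, sliding outwards along the tester's -y.
- knob_left (a point): Centre of the left gate's red upright knob, 13 mm in diameter and 22 mm high (13 to 35 mm above the deck), standing on the bolt 30 mm outside the bay's centre line when shut; it moves with the gate.
- knob_right (a point): The same for the right gate.
- tub_floor (a point): Centre of the yellow tub's inner floor, 4 mm above the bench, 130 mm beyond the ledge; axes as the tester's. Inside, the tub is 141 mm in x and 220 mm in y, its walls 41 mm (chute side) and 71 mm high. Two old packs without dots lie in it; they do not matter.
- pump_bottle: White pump dispenser, 68 mm wide, 110 mm high; bystander. Origin under its centre.
- solvent_bottle: White bottle with blue cap, 72 mm wide, 170 mm high; bystander. Origin under its centre.
- phone_tray: White open tray, 160 x 90 x 22 mm; bystander. Origin under its centre.
- wire_spool: White spool with a brown disc on top, 136 mm wide, 103 mm high; bystander. Origin under its centre.
- tweezers: Steel tweezers lying on the bench, 120 mm long; bystander. Origin under its middle.
- driver: Orange screwdriver lying on the bench, 150 mm long; bystander. Origin on its axis.

How it is judged:
On the way, in this order (a step that is already met when the one before it is completed fails the run):
1. the gate of the red-dot pack's bay is fully open (past 0.04) (((y of dead_pack_center in the frame of tester above 0 m and value of joint gate_left above 0.04 m) or (y of dead_pack_center in the frame of tester below 0 m and value of joint gate_right above 0.04 m))), for 0.1 s.
2. the red-dot pack has been slid at least 20 mm out, still lying flat on the deck (x of dead_pack_center in the frame of tester between -0.035 and 0.01 m and angle between dead_pack_center's own z axis and vertical below 0.15 rad and height (world z) of dead_pack_center between 0.128 and 0.14 m), for 0.1 s.
At the end, for the whole second after the job is handed in: The red-dot pack lies inside the yellow tub, its centre within the tub's walls and less than 37 mm above the tub's floor; the green-dot pack is within 5 mm of where it started, in its bay (x of dead_pack_center in the frame of tub_floor between -0.07 and 0.07 m and y of dead_pack_center in the frame of tub_floor between -0.108 and 0.108 m and z of dead_pack_center in the frame of tub_floor below 0.037 m and distance of good_pack_center from where it was at the start of the episode below 0.005 m); the robot touches nothing.
It fails at once if the fingers bear on the red-dot pack with more than 18 N (contact force between the fingers and dead_pack above 18 N).
It fails at once if the red-dot pack is lifted more than 8 mm off the deck (height (world z) of dead_pack_center above 0.1415 m).
It fails at once if both gates are opened (value of joint each of gate_left, gate_right above 0.02 m).
It fails at once if the green-dot pack is shifted by more than 5 mm (distance of good_pack_center from where it was at the start of the episode above 0.005 m).
It fails at once if a bystander is moved by more than 20 mm (distance of any of pump_bottle, solvent_bottle, phone_tray, wire_spool, tweezers, driver from where it was at the start of the episode above 0.02 m).
It also fails if it takes over 64 s, if anything falls off the work surface, if the arm or the gripper's body presses on something with over 40 N, if the wrist force passes 120 N, or if a joint passes its speed limit or range.

## Working session

There is one attempt and no reset: what is moved stays moved. The work goes in short steps, Python scripts to look and compute and a tool call to move; the robot and the scene stay as the last step left them, time stands still between calls to the robot, and variables do not carry over. Pictures are saved under pics/ and viewed, at most 10 in all, crops included, and the job is handed in when it is done.

Besides the shell and the picture viewer there is one more tool, called after "Call:" as name(argument=value, ...), one argument or row to a line, values as JSON. jog_arm: Moves the arm, as the interface text tells. Its arguments: {"type":"object","properties":{"gripper":{"type":"array"},"offset":{"type":"array"},"twist":{"type":"array"},"squeeze":{"type":"number"}},"required":["gripper","offset","twist"]}

```bash
mkdir -p pics; cat > h.py <<'E'
import numpy as np, cv2
from workcell import env
def cam(n):
    return env.read_camera(n)
def K(c):
    f=192/np.tan(np.radians(c["fovy"])/2)
    return np.array([[f,0,c["cx"]],[0,f,c["cy"]],[0,0,1.]])
def ray(c,uv):
    p=cv2.undistortPoints(np.array(uv,float).reshape(-1,1,2),K(c),np.array(c["distortion"],float))[:,0]
    d=np.c_[p[:,0],-p[:,1],-np.ones(len(p))]
    T=np.array(c["cam_to_world"]); return T[:3,3],d@T[:3,:3].T
def onplane(c,uv,z):
    o,d=ray(c,uv); return o+d*((z-o[2])/d[:,2])[:,None]
def zpt(c,uv):
    o,d=ray(c,uv); return np.array([o+dd*c["z_map"][int(round(v)),int(round(u))] for (u,v),dd in zip(uv,d)])
def blobs(c,lo,hi,amin=8):
    hsv=cv2.cvtColor(c["image"],cv2.COLOR_RGB2HSV)
    if lo[0]>hi[0]: m=cv2.inRange(hsv,(lo[0],*lo[1:]),(180,*hi[1:]))|cv2.inRange(hsv,(0,*lo[1:]),hi)
    else: m=cv2.inRange(hsv,lo,hi)
    n,l,s,ce=cv2.connectedComponentsWithStats(m)
    return [(s[i,4],s[i,:4].tolist(),ce[i]) for i in range(1,n) if s[i,4]>=amin]
E
python3 - <<'E'
from h import *
ims=[]
np.set_printoptions(precision=4,suppress=True)
for n in("top","scene"):
    c=cam(n); ims.append(c["image"]); 
    cv2.imwrite(f"pics/{n}0.png",cv2.resize(c["image"][...,::-1],(800,600),interpolation=cv2.INTER_CUBIC))
    print(n,c["fovy"],c["distortion"],np.array(c["cam_to_world"])[:3,3])
    for nm,lo,hi in(("red",(172,110,60),(8,255,255)),("green",(45,90,50),(85,255,255))):
        for a,b,ce in blobs(c,lo,hi): print(nm,a,b,ce,zpt(c,[ce])[0])
print(env.get_state())
E
```

```text
top 43.013370099804234 [0.0154 0.     0.     0.     0.    ] [ 0.3791 -0.0071  1.3406]
red 15 [148, 45, 8, 6] [151.6     47.4667] [ 0.9509  0.2723 -0.0005]
red 32 [189, 45, 11, 14] [194.3438  51.5625] [ 0.939   0.1501 -0.0006]
red 15 [101, 46, 9, 5] [104.8  47.6] [0.9482 0.4042 0.0041]
red 11 [141, 49, 5, 6] [142.8182  51.4545] [ 0.9391  0.2972 -0.0007]
red 11 [173, 49, 4, 6] [174.4545  51.2727] [0.938  0.2062 0.0036]
red 9 [128, 50, 4, 7] [128.8889  52.7778] [0.9337 0.3359 0.0027]
red 9 [133, 51, 3, 5] [133.8889  52.6667] [ 0.9367  0.3232 -0.0036]
red 10 [145, 53, 7, 3] [147.3  53.7] [ 0.9336  0.2848 -0.0035]
red 10 [151, 54, 4, 4] [152.6  55.8] [0.9257 0.2687 0.0007]
red 30 [142, 56, 10, 11] [147.1  60.9] [ 0.9127  0.2852 -0.0045]
red 8 [158, 56, 4, 5] [159.625  58.   ] [ 0.9221  0.25   -0.0063]
red 9 [125, 58, 4, 5] [126.6667  60.2222] [ 0.9152  0.3439 -0.0061]
red 8 [167, 60, 4, 6] [168.625  62.5  ] [ 0.9073  0.2234 -0.0026]
red 1792 [115, 61, 99, 81] [158.0592  94.6808] [ 0.8136  0.2522 -0.0053]
red 32 [178, 61, 11, 10] [183.6562  65.4688] [0.8965 0.1796 0.0026]
red 10 [196, 60, 
[... 6749 characters left out ...]
5]
green 9 [491, 80, 1, 9] [491.  84.] [-0.8297  1.2363 -0.126 ]
green 106 [89, 161, 11, 21] [ 94.1038 170.3396] [ 0.4162 -0.5235  0.1164]
green 26 [244, 199, 7, 5] [246.6538 201.3846] [ 0.5745 -0.0278  0.1378]
{'clock': 0.1, 'joint_pos': array([1.1344, 0.3139, 0.0451, 1.3036, 0.    , 1.4312]), 'qvel': array([-0.0013, -0.0017,  0.0033,  0.0016,  0.0008, -0.0005]), 'tau': array([  0.0029, -48.1727,  29.9243,   0.0128,  -0.    ,  -0.    ]), 'tcp_pos': array([0.168 , 0.5495, 0.2305]), 'orientation': array([-0.0002,  0.1479,  0.989 , -0.0008]), 'wrist_force': array([-0.6187, -0.3729,  0.866 ]), 'ft_torque': array([ 0.0606,  0.0048, -0.0214]), 'grip_force': 0.0, 'finger_gap': 0.08564379301163444}
```

View pics/top0.png

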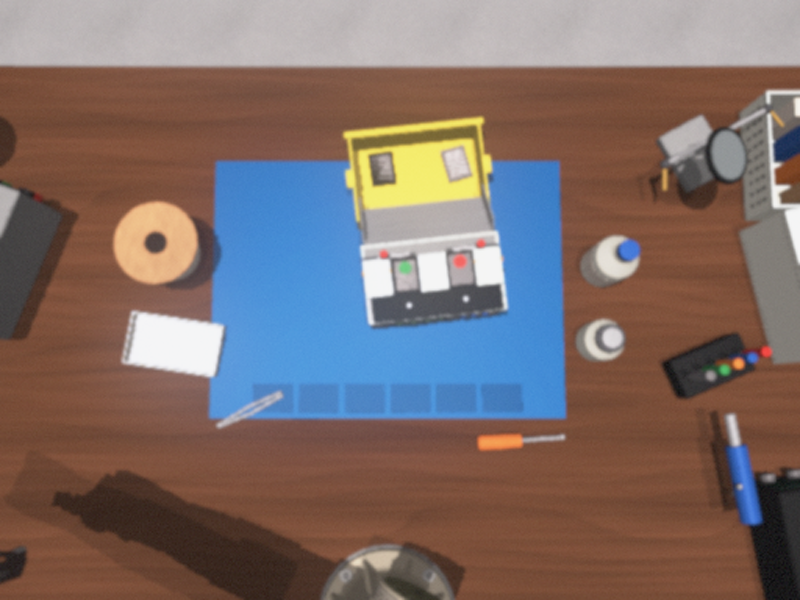

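View pics/scene0.png

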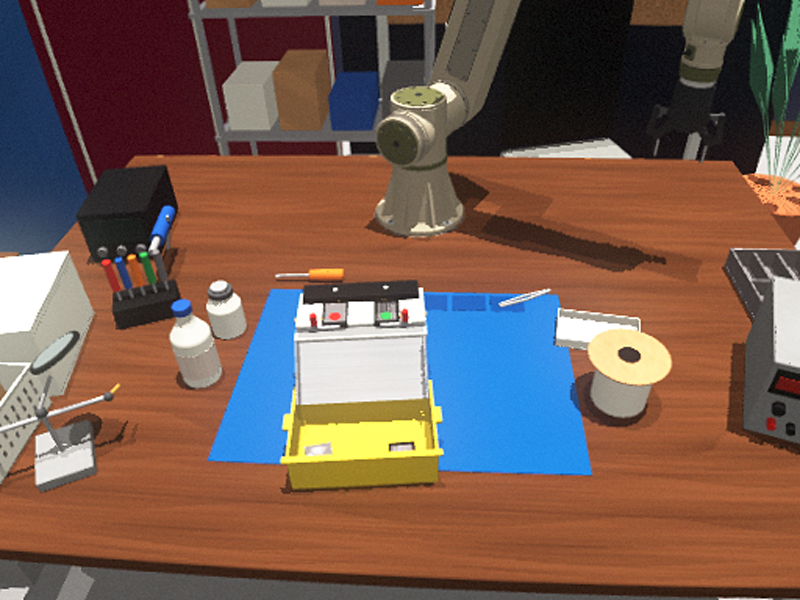

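Top view: the red-dot pack is in the right bay (dot at picture (460,262)) and the right knob is at (480,243). The tub points away from the robot and the tester is yawed about 6°. The scene view agrees. I'll move the arm over the tester with the fingers shut and look from near.

Call:
jog_arm(
  gripper=[0,0,0,0,0,0,0,0],
  offset=[
    [2,-5,2],
    [5,-10,4],
    [8,-15,6],
    [11,-20,7],
    [14,-26,7],
    [17,-32,7],
    [20,-38,7],
    [23,-44,7],
  ],
  twist=[3,6,9,12,15,18,21,23],
)

```text
clock: 1.1
tcp_pos: [0.3904, 0.1244, 0.3012]
orientation: [0.0, -0.053, 0.999, 0.0]
wrist_force: [0.9, 0.1, -0.3]
finger_gap: 0.0001
grip_force: 0.0
```

Call:
jog_arm(
  gripper=[0,0,0,0,0,0,0,0],
  offset=[
    [2,-5,0],
    [4,-10,0],
    [7,-14,0],
    [10,-18,0],
    [10,-19,0],
    [10,-19,0],
    [10,-19,0],
    [10,-19,0],
  ],
  twist=[0,0,0,0,0,0,0,0],
)

```text
clock: 2.1
tcp_pos: [0.4895, -0.0626, 0.3017]
orientation: [0.0, -0.053, 0.999, 0.0]
wrist_force: [0.4, -0.3, 0.4]
finger_gap: -0.0001
grip_force: 0.0
```

```bash
python3 - <<'E'
from h import *
np.set_printoptions(precision=4,suppress=True)
c=cam("wrist"); cv2.imwrite("pics/w1.png",cv2.resize(c["image"][...,::-1],(800,600),interpolation=cv2.INTER_CUBIC))
np.savez("w1.npz",**c)
print(np.array(c["cam_to_world"]),c["fovy"])
for nm,lo,hi in(("red",(172,130,60),(8,255,255)),("green",(45,90,50),(85,255,255))):
    for a,b,ce in blobs(c,lo,hi,40): print(nm,a,b,ce,zpt(c,[ce])[0])
s=env.get_state();print(s)
E
```

```text
[[-0.1063 -0.9575 -0.2681  0.4213]
 [ 0.9943 -0.1025 -0.0282 -0.0692]
 [-0.0005 -0.2696  0.963   0.4449]
 [ 0.      0.      0.      1.    ]] 69.07155423503586
red 187 [193, 238, 16, 15] [200.5989 245.107 ] [ 0.5822 -0.1158  0.1419]
red 44 [167, 259, 10, 8] [171.4773 262.1136] [ 0.6013 -0.1465  0.1539]
red 93 [297, 259, 12, 12] [301.7419 264.4301] [0.5843 0.0036 0.1605]
{'clock': 2.15, 'joint_pos': array([-0.2902,  0.1425, -0.0022,  1.4256,  0.0002, -0.3964]), 'qvel': array([-0.0038,  0.0047,  0.0039, -0.001 , -0.001 , -0.002 ]), 'tau': array([ -0.1161, -38.3739,  30.0942,  -0.0033,  -0.0033,   0.0023]), 'tcp_pos': array([ 0.4896, -0.0627,  0.3017]), 'orientation': array([ 0.0003, -0.053 ,  0.9986, -0.    ]), 'wrist_force': array([-0.4931,  0.0907,  0.4025]), 'ft_torque': array([-0.0352, -0.0308,  0.0277]), 'grip_force': 0.0, 'finger_gap': -5.059092527550416e-05}
```

View pics/w1.png

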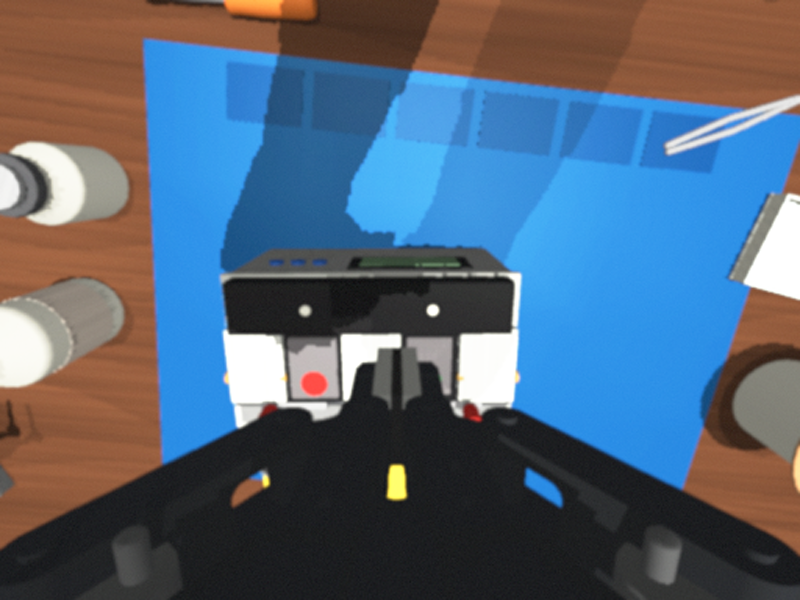

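The wrist view shows the red pack at picture (314,370) in its bay, the contact block's top with corners about (228,280) and (513,332), and the right knob at (268,410), partly behind a finger. Next I'll compute the tester frame and the pack height.

```bash
python3 - <<'E'
from h import *
np.set_printoptions(precision=4,suppress=True)
c=dict(np.load("w1.npz")); c["fovy"]=float(c["fovy"])
s=.64
# block front edge top z=.150 ; walls' front edge/pack front z=.137
print("block corners", onplane(c,np.array([[228,280],[512,280],[228,332],[514,332]])*s,.150)[:,:2])
print("pack corners", onplane(c,np.array([[287,337],[338,337],[288,401],[340,401]])*s,.137)[:,:2])
def reg(n,u0,u1,v0,v1):
    g=np.array([(u,v) for v in range(int(v0*s),int(v1*s)) for u in range(int(u0*s),int(u1*s))])
    p=zpt(c,g); print(n,np.median(p[:,2]),p[:,2].std(),len(p))
reg("pack",296,332,346,395); reg("wallR",232,275,340,395); reg("wallmid",346,368,340,380); reg("wallL",470,510,340,395);reg("block",235,505,285,325);reg("goodpack",430,450,340,380)
# dots / knobs in all views
for n in("top","scene"):
    d=cam(n)
    for nm,lo,hi in(("red",(172,110,60),(8,255,255)),("green",(45,90,50),(85,255,255))):
        for a,b,ce in blobs(d,lo,hi,7):
            p=zpt(d,[ce])[0]
            if .5<p[0]<.7 and -.2<p[1]<.05 and p[2]>.1: print(n,nm,a,b,p)
    if n=="top":
        reg2=lambda n_,x:None
w=blobs(c,(172,130,60),(8,255,255),40)
print("dot@.137/.141",onplane(c,[w[0][2]],.137),onplane(c,[w[0][2]],.141))
E
```

```text
block corners [[ 0.5054 -0.178 ]
 [ 0.4843  0.0184]
 [ 0.5441 -0.1778]
 [ 0.5222  0.0267]]
pack corners [[ 0.5488 -0.1385]
 [ 0.5447 -0.1002]
 [ 0.6025 -0.1355]
 [ 0.5982 -0.0949]]
pack 0.14161220236127514 0.02532057865431858 713
wallR 0.13760626254900837 0.016989682204003168 980
wallmid 0.13783271006230857 0.07755503580812746 364
wallL 0.13743856012170744 0.017636038314552297 910
block 0.1505616996136312 0.01640989737589724 4498
goodpack 0.13766608233639888 0.07290147743892648 338
top red 14 [244, 161, 4, 4] [0.5878 0.0031 0.166 ]
scene red 29 [257, 198, 4, 8] [0.5979 0.0066 0.1582]
scene red 29 [198, 201, 5, 8] [ 0.6168 -0.1444  0.1594]
scene red 31 [210, 200, 8, 5] [ 0.5861 -0.1147  0.1429]
scene green 26 [244, 199, 7, 5] [ 0.573  -0.028   0.1365]
dot@.137/.141 [[ 0.5848 -0.1165  0.137 ]] [[ 0.5827 -0.1159  0.141 ]]
```

Call:
jog_arm(
  gripper=[0,0,0,0,0,0,0,0],
  offset=[
    [5,-2.5,-3],
    [10,-5,-6],
    [11.2,-5.6,-9],
    [11.2,-5.6,-12],
    [11.2,-5.6,-14],
    [11.2,-5.6,-15],
    [11.2,-5.6,-15],
    [11.2,-5.6,-15],
  ],
  twist=[0,0,0,0,0,0,0,0],
)

```text
clock: 3.25
tcp_pos: [0.6026, -0.1198, 0.1525]
orientation: [0.001, -0.052, 0.999, -0.0]
wrist_force: [0.2, -0.8, 0.7]
finger_gap: 0.0002
grip_force: 0.0
```

Call:
jog_arm(
  gripper=[0,0,0,0,0,0,0,0],
  offset=[
    [0.05,-0.5,0],
    [0.11,-1.0,0],
    [0.16,-1.5,0],
    [0.21,-2.0,0],
    [0.27,-2.5,0],
    [0.32,-3,0],
    [0.32,-3,0],
    [0.32,-3,0],
  ],
  twist=[0,0,0,0,0,0,0,0],
)

```text
clock: 4.25
tcp_pos: [0.6049, -0.1501, 0.151]
orientation: [-0.0, -0.052, 0.999, -0.0]
wrist_force: [0.2, -0.8, 0.7]
finger_gap: 0.0
grip_force: 0.0
```

```bash
python3 - <<'E'
from h import *
np.set_printoptions(precision=4,suppress=True)
for n in("top","scene"):
    d=cam(n)
    if n=="scene": cv2.imwrite("pics/s2.png",cv2.resize(d["image"][150:300,130:330,::-1],(800,600),interpolation=cv2.INTER_CUBIC))
    for nm,lo,hi in(("red",(172,110,60),(8,255,255)),("green",(45,90,50),(85,255,255))):
        for a,b,ce in blobs(d,lo,hi,5):
            p=zpt(d,[ce])[0]
            if .5<p[0]<.7 and -.25<p[1]<.05 and p[2]>.1: print(n,nm,a,b,p)
E
```

```text
top red 14 [244, 161, 4, 4] [0.588  0.0031 0.1649]
top green 26 [257, 168, 5, 6] [ 0.5717 -0.0306  0.1375]
scene red 27 [257, 198, 4, 8] [0.5969 0.0069 0.1578]
scene red 35 [189, 201, 6, 8] [ 0.6163 -0.1668  0.1582]
scene red 34 [210, 200, 8, 5] [ 0.5849 -0.1154  0.1413]
scene green 26 [244, 199, 7, 5] [ 0.5725 -0.0281  0.1361]
```

View pics/s2.png

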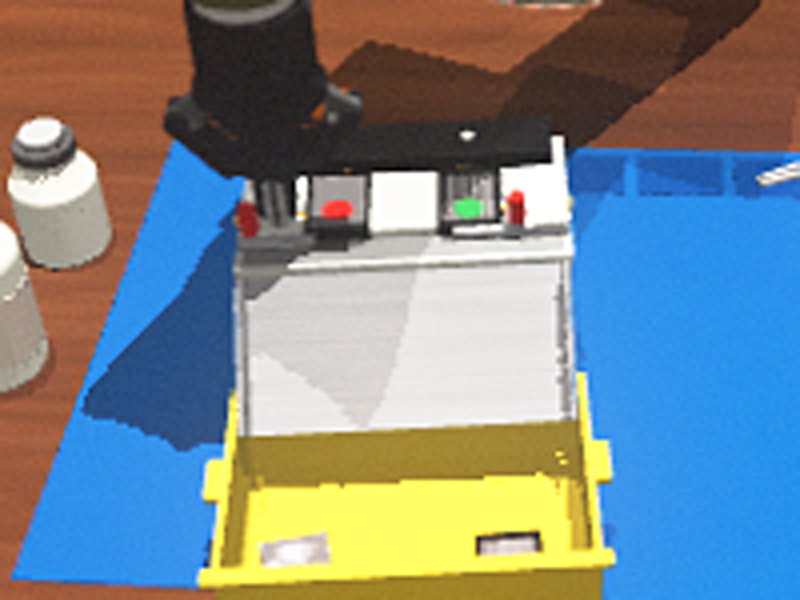

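The gate is about 23 mm open: the knob is at picture (247,218), against the fingers. I'll keep pushing.

Call:
jog_arm(
  gripper=[0,0,0,0,0,0,0,0],
  offset=[
    [0.05,-0.5,0],
    [0.11,-1.0,0],
    [0.16,-1.5,0],
    [0.21,-2.0,0],
    [0.24,-2.2,0],
    [0.25,-2.3,0],
    [0.25,-2.4,0],
    [0.25,-2.4,0],
  ],
  twist=[0,0,0,0,0,0,0,0],
)

```text
clock: 5.35
tcp_pos: [0.6077, -0.1737, 0.1513]
orientation: [-0.0, -0.052, 0.999, -0.0]
wrist_force: [0.2, 1.8, -1.0]
finger_gap: 0.0002
grip_force: 0.8
```

Call:
jog_arm(
  gripper=[0,0,0,0,0,0,0,0],
  offset=[
    [0,-0.05,0],
    [0.01,-0.1,0],
    [0.01,-0.15,0],
    [0.02,-0.2,0],
    [0.02,-0.2,0],
    [0.02,-0.2,0],
    [0.02,-0.2,0],
    [0.02,-0.2,0],
  ],
  twist=[0,0,0,0,0,0,0,0],
)

```text
clock: 6.35
tcp_pos: [0.6078, -0.1754, 0.1512]
orientation: [-0.0, -0.052, 0.999, 0.0]
wrist_force: [-1.2, 5.8, -1.4]
finger_gap: -0.0
grip_force: 2.5
```

```bash
python3 - <<'E'
from h import *
d=cam("scene")
for a,b,ce in blobs(d,(172,110,60),(8,255,255),5):
    p=zpt(d,[ce])[0]
    if .5<p[0]<.7 and -.25<p[1]<.05 and p[2]>.1: print(a,b,p)
print(env.get_state()["wrist_force"])
E
```

```text
27 [257, 198, 4, 8] [0.59673914 0.00684745 0.15768239]
35 [180, 201, 5, 9] [ 0.61988861 -0.19112361  0.15887821]
32 [210, 200, 8, 5] [ 0.584979   -0.11531682  0.14184111]
[-0.63876794  4.88307235 -1.07032052]
```

Call:
jog_arm(
  gripper=[0,0,0,0,0,0,0,0],
  offset=[
    [0,-0.05,0],
    [0.01,-0.1,0],
    [0.01,-0.15,0],
    [0.02,-0.2,0],
    [0.02,-0.2,0],
    [0.02,-0.2,0],
    [0.02,-0.2,0],
    [0.02,-0.2,0],
  ],
  twist=[0,0,0,0,0,0,0,0],
)

```text
clock: 7.4
tcp_pos: [0.6078, -0.1758, 0.1511]
orientation: [-0.0, -0.053, 0.999, 0.002]
wrist_force: [-1.1, 9.4, -0.2]
finger_gap: -0.0003
grip_force: 4.8
```

The end stop is reached and the gate is fully open. I'll back off and hover over the pack's rear half.

Call:
jog_arm(
  gripper=[0,0,0,0,0,0,0,0],
  offset=[
    [0,0.6,0],
    [0,1,1],
    [0,2,2.5],
    [-2,4,2.5],
    [-4,6,2.5],
    [-5.2,6,2],
    [-5.2,6,1.2],
    [-5.2,6,1.2],
  ],
  twist=[0,0,0,0,0,0,0,0],
)

```text
clock: 8.4
tcp_pos: [0.5565, -0.1179, 0.1634]
orientation: [0.0, -0.052, 0.999, -0.0]
wrist_force: [0.2, -0.6, -0.9]
finger_gap: 0.0001
grip_force: 0.0
```

Call:
jog_arm(
  gripper=[0,0,0,0,0,0,0,0],
  offset=[
    [0,0,-0.3],
    [0,0,-0.6],
    [0,0,-0.9],
    [0,0,-1],
    [0,0,-1.1],
    [0,0,-1.1],
    [0,0,-1.1],
    [0,0,-1.1],
  ],
  twist=[0,0,0,0,0,0,0,0],
)

```text
clock: 9.4
tcp_pos: [0.5561, -0.1177, 0.1524]
orientation: [0.0, -0.052, 0.999, -0.0]
wrist_force: [-0.4, -0.2, -0.4]
finger_gap: 0.0001
grip_force: 0.0
```

```bash
python3 - <<'E'
from h import *
d=cam("scene"); cv2.imwrite("pics/s3.png",cv2.resize(d["image"][150:300,130:330,::-1],(800,600),interpolation=cv2.INTER_CUBIC))
print([env.read_camera("wrist") and env.get_state()["wrist_force"].round(2) for _ in range(3)])
E
```

```text
[array([-0.24, -0.27, -0.26]), array([-0.29,  0.29,  0.57]), array([ 0.35, -0.45, -0.24])]
```

View pics/s3.png

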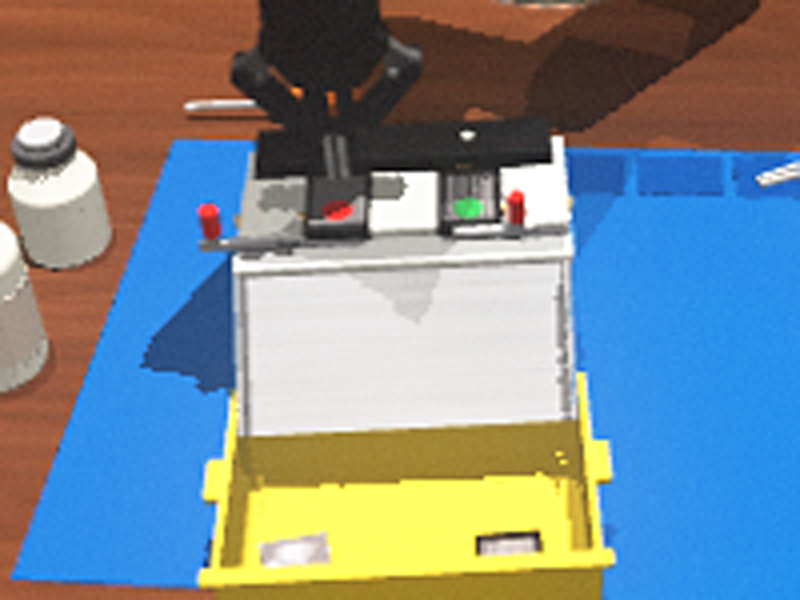

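The right gate is clear of the pack (knob at (209,222)) and the fingers stand over the rear of the red pack. I'll descend gently.

Call:
jog_arm(
  gripper=[0,0,0,0,0,0,0,0],
  offset=[
    [0,0,-0.2],
    [0,0,-0.4],
    [0,0,-0.6],
    [0,0,-0.7],
    [0,0,-0.8],
    [0,0,-0.8],
    [0,0,-0.8],
    [0,0,-0.8],
  ],
  twist=[0,0,0,0,0,0,0,0],
)

```text
clock: 10.6
tcp_pos: [0.5561, -0.1177, 0.1444]
orientation: [0.0, -0.052, 0.999, 0.0]
wrist_force: [-0.2, 0.2, -0.0]
finger_gap: 0.0002
grip_force: 0.0
```

Call:
jog_arm(
  gripper=[0,0,0,0,0,0,0,0],
  offset=[
    [0,0,-0.05],
    [0,0,-0.1],
    [0,0,-0.15],
    [0,0,-0.15],
    [0,0,-0.15],
    [0,0,-0.15],
    [0,0,-0.15],
    [0,0,-0.15],
  ],
  twist=[0,0,0,0,0,0,0,0],
)

```text
clock: 11.6
tcp_pos: [0.5561, -0.1177, 0.1428]
orientation: [0.0, -0.052, 0.999, 0.0]
wrist_force: [0.7, 0.6, -0.1]
finger_gap: -0.0
grip_force: 0.0
```

Call:
jog_arm(
  gripper=[0,0,0,0,0,0,0,0],
  offset=[
    [0,0,-0.03],
    [0,0,-0.06],
    [0,0,-0.1],
    [0,0,-0.1],
    [0,0,-0.1],
    [0,0,-0.1],
    [0,0,-0.1],
    [0,0,-0.1],
  ],
  twist=[0,0,0,0,0,0,0,0],
)

```text
clock: 12.6
tcp_pos: [0.5561, -0.1177, 0.1418]
orientation: [-0.0, -0.052, 0.999, 0.0]
wrist_force: [1.1, -0.2, 0.8]
finger_gap: -0.0001
grip_force: 0.0
```

Call:
jog_arm(
  gripper=[0,0,0,0,0,0,0,0],
  offset=[
    [0,0,-0.02],
    [0,0,-0.04],
    [0,0,-0.06],
    [0,0,-0.08],
    [0,0,-0.1],
    [0,0,-0.1],
    [0,0,-0.1],
    [0,0,-0.1],
  ],
  twist=[0,0,0,0,0,0,0,0],
)

```text
clock: 13.6
tcp_pos: [0.5561, -0.1177, 0.141]
orientation: [0.0, -0.052, 0.999, 0.0]
wrist_force: [-1.4, 0.1, 3.9]
finger_gap: -0.0001
grip_force: 1.6
```

Call:
jog_arm(
  gripper=[0,0,0,0,0,0,0,0],
  offset=[
    [0,0,-0.01],
    [0,0,-0.02],
    [0,0,-0.03],
    [0,0,-0.03],
    [0,0,-0.03],
    [0,0,-0.03],
    [0,0,-0.03],
    [0,0,-0.03],
  ],
  twist=[0,0,0,0,0,0,0,0],
)

```text
clock: 14.6
tcp_pos: [0.5561, -0.1177, 0.141]
orientation: [0.0, -0.052, 0.999, -0.0]
wrist_force: [-2.2, 0.2, 5.9]
finger_gap: -0.0001
grip_force: 2.9
```

```bash
python3 - <<'E'
from h import *
f=np.array([env.read_camera("wrist") and env.get_state()["wrist_force"] for _ in range(5)]);print(f.mean(0).round(2),f.std(0).round(2))
E
```

```text
[-2.3   0.42  5.69] [0.4  0.28 0.39]
```

Call:
jog_arm(
  gripper=[0,0,0,0,0,0,0,0],
  offset=[
    [0,0,-0.02],
    [0,0,-0.05],
    [0.1,0.01,-0.05],
    [0.2,0.02,-0.05],
    [0.3,0.03,-0.05],
    [0.4,0.04,-0.05],
    [0.5,0.05,-0.05],
    [0.6,0.06,-0.05],
  ],
  twist=[0,0,0,0,0,0,0,0],
)

```text
clock: 15.85
tcp_pos: [0.5616, -0.1171, 0.141]
orientation: [-0.0, -0.052, 0.999, -0.0]
wrist_force: [-3.7, 0.9, 10.0]
finger_gap: -0.0001
grip_force: 4.8
```

```bash
cat > l.py <<'E'
from h import *
f=np.array([env.read_camera("wrist") and env.get_state()["wrist_force"] for _ in range(2)]);print(f.mean(0).round(2))
for n,ref in(("scene",(.585,-.1153)),("top",(.5817,-.1182))):
    d=cam(n)
    for a,b,ce in blobs(d,(172,110,60),(8,255,255),12):
        p=zpt(d,[ce])[0]
        if .5<p[0]<.8 and -.17<p[1]<-.03 and p[2]>-.1: print(n,a,b,p.round(4))
E
python3 l.py
```

```text
[-2.98  0.8   8.67]
scene 29 [211, 201, 7, 5] [ 0.5891 -0.1141  0.1408]
```

The pack follows at about 9 N, so I'll carry on.

Call:
jog_arm(
  gripper=[0,0,0,0,0,0,0,0],
  offset=[
    [0.15,0.02,0],
    [0.3,0.03,0],
    [0.45,0.05,0],
    [0.6,0.06,0],
    [0.75,0.08,0],
    [0.9,0.1,0],
    [1.0,0.11,0],
    [1.0,0.11,0],
  ],
  twist=[0,0,0,0,0,0,0,0],
)

```text
clock: 17.05
tcp_pos: [0.572, -0.116, 0.141]
orientation: [0.0, -0.052, 0.999, -0.0]
wrist_force: [-3.3, 0.7, 9.4]
finger_gap: 0.0
grip_force: 4.4
```

```bash
python3 l.py
```

```text
[-2.96  0.89  8.74]
scene 30 [210, 204, 8, 5] [ 0.6023 -0.1125  0.1429]
```

Call:
jog_arm(
  gripper=[0,0,0,0,0,0,0,0],
  offset=[
    [0.2,0.02,0],
    [0.4,0.04,0],
    [0.6,0.06,0],
    [0.8,0.09,0],
    [1.0,0.11,0],
    [1.2,0.13,0],
    [1.3,0.14,0],
    [1.3,0.14,0],
  ],
  twist=[0,0,0,0,0,0,0,0],
)

```text
clock: 18.25
tcp_pos: [0.5849, -0.1146, 0.141]
orientation: [0.0, -0.052, 0.999, -0.0]
wrist_force: [-3.0, 0.8, 7.6]
finger_gap: 0.0
grip_force: 4.3
```

```bash
python3 l.py
```

```text
[-2.64  0.46  8.66]
scene 30 [210, 207, 8, 5] [ 0.6128 -0.1121  0.1409]
```

Call:
jog_arm(
  gripper=[0,0,0,0,0,0,0,0],
  offset=[
    [0.2,0.02,0],
    [0.4,0.04,0],
    [0.6,0.06,0],
    [0.8,0.09,0],
    [1.0,0.11,0],
    [1.2,0.13,0],
    [1.4,0.15,0],
    [1.5,0.16,0],
  ],
  twist=[0,0,0,0,0,0,0,0],
)

```text
clock: 19.45
tcp_pos: [0.6004, -0.1133, 0.141]
orientation: [0.001, -0.052, 0.999, -0.0]
wrist_force: [-2.9, -0.6, 7.8]
finger_gap: 0.0002
grip_force: 3.9
```

Call:
jog_arm(
  gripper=[0,0,0,0,0,0,0,0],
  offset=[
    [0.2,0.02,0],
    [0.4,0.04,0],
    [0.6,0.06,0],
    [0.8,0.09,0],
    [1.0,0.11,0],
    [1.2,0.13,0],
    [1.3,0.14,0],
    [1.3,0.14,0],
  ],
  twist=[0,0,0,0,0,0,0,0],
)

```text
clock: 20.45
tcp_pos: [0.6135, -0.112, 0.141]
orientation: [0.001, -0.052, 0.999, -0.0]
wrist_force: [-2.2, -0.1, 6.6]
finger_gap: 0.0002
grip_force: 3.6
```

```bash
python3 l.py; python3 - <<'E'
from h import *
d=cam("scene"); cv2.imwrite("pics/s4.png",cv2.resize(d["image"][150:300,130:330,::-1],(800,600),interpolation=cv2.INTER_CUBIC))
E
```

```text
[-2.13  0.54  7.02]
scene 33 [209, 214, 8, 5] [ 0.6398 -0.1098  0.1404]
```

View pics/s4.png

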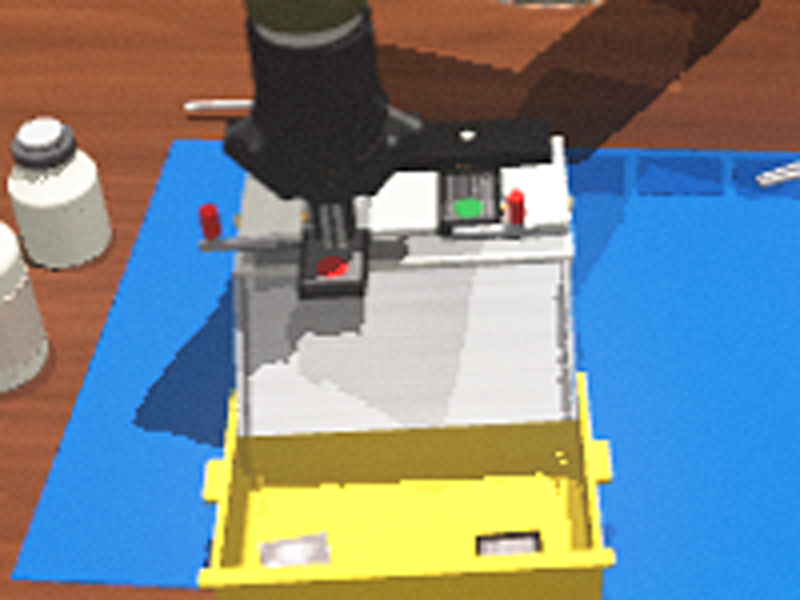

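The pack overhangs the ledge, flat, with its dot at (332,266) and its centre about on the edge. One more drag should tip it off.

Call:
jog_arm(
  gripper=[0,0,0,0,0,0,0,0],
  offset=[
    [0.25,0.03,0],
    [0.5,0.05,0],
    [0.75,0.08,0],
    [1.0,0.11,0],
    [1.3,0.14,0],
    [1.6,0.17,0],
    [2.0,0.21,0],
    [2.0,0.21,0],
  ],
  twist=[0,0,0,0,0,0,0,0],
)

```text
clock: 21.7
tcp_pos: [0.6351, -0.1097, 0.1413]
orientation: [0.002, -0.052, 0.999, -0.0]
wrist_force: [1.6, 0.5, 6.4]
finger_gap: 0.0001
grip_force: 3.1
```

```bash
python3 l.py; python3 - <<'E'
from h import *
d=cam("scene"); cv2.imwrite("pics/s5.png",cv2.resize(d["image"][150:300,130:330,::-1],(800,600),interpolation=cv2.INTER_CUBIC))
E
```

```text
[1.16 0.36 5.67]
scene 48 [209, 222, 8, 8] [ 0.6572 -0.1087  0.1234]
```

View pics/s5.png

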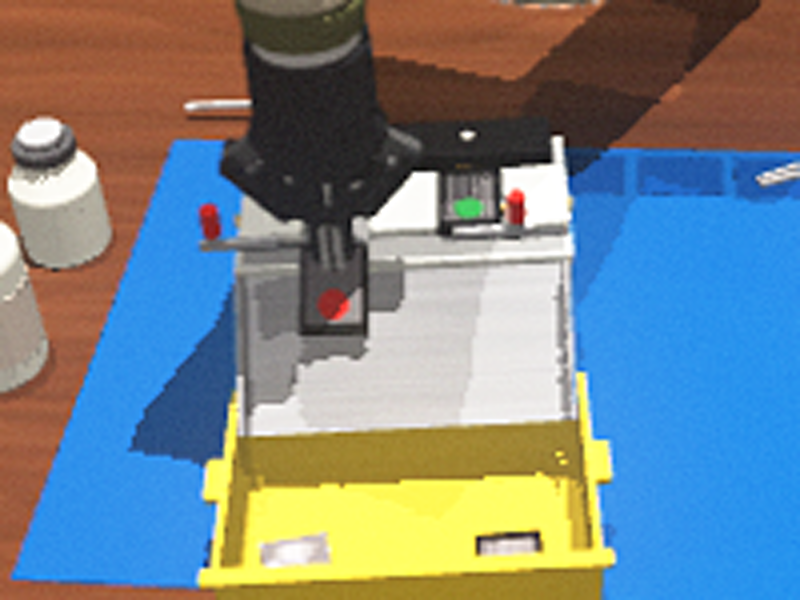

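The pack has tipped onto the chute, with its dot at (333,303), held only by the finger. I'll lift off to release it.

Call:
jog_arm(
  gripper=[0,0,0,0,0,0,0,0],
  offset=[
    [0,0,0.2],
    [0,0,0.6],
    [0,0,1.5],
    [0,0,3],
    [-2,0,4],
    [-4,0,6],
    [-6,0,8],
    [-6,0,8],
  ],
  twist=[0,0,0,0,0,0,0,0],
)

```text
clock: 22.95
tcp_pos: [0.5734, -0.1098, 0.2231]
orientation: [0.002, -0.052, 0.999, -0.001]
wrist_force: [0.1, 0.1, 0.0]
finger_gap: -0.0
grip_force: 0.0
```

```bash
python3 l.py; python3 - <<'E'
from h import *
d=cam("scene"); cv2.imwrite("pics/s6.png",cv2.resize(d["image"][150:300,130:330,::-1],(800,600),interpolation=cv2.INTER_CUBIC))
E
```

```text
[-0.26  0.27  0.02]
scene 38 [215, 283, 7, 6] [ 0.765  -0.0888  0.0181]
top 39 [277, 106, 7, 7] [ 0.7648 -0.092   0.0177]
```

View pics/s6.png

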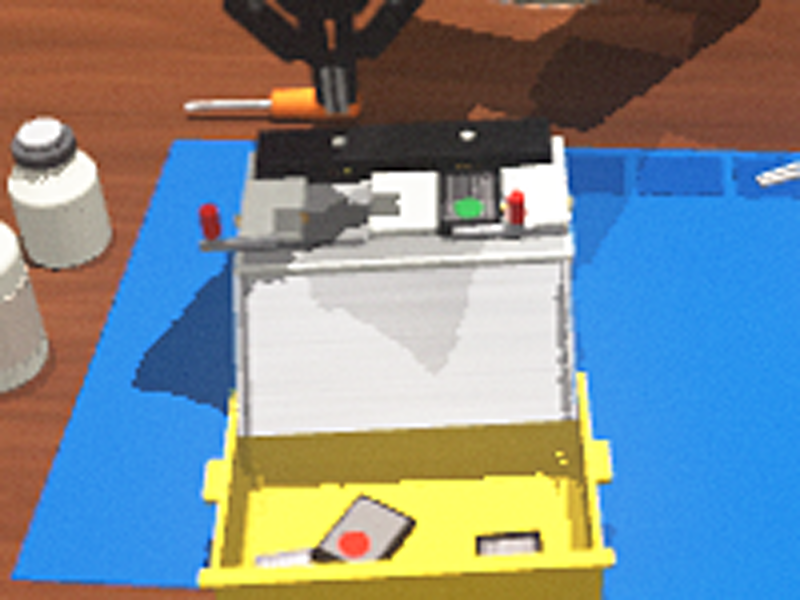

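The red-dot pack lies in the tub (dot at (354,543), about 18 mm up). The green-dot pack is in place and the arm is clear.

```bash
python3 -c "
from workcell import env
print(env.hand_in())"
```

```text
the job is handed in; nothing more can be done
None
```

The job is handed in: I opened only the right gate and slid the red-dot pack out flat at about 9–10 N; it now lies in the yellow tub, with the green-dot pack still in its bay (the hand-in returned no verdict).

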